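Shut, latch and start the board-test fixture

TASK

A circuit board is already lying in the test fixture. Using only the fingertips, gently swing the fixture's lid down until it is fully shut, push the slide latch at the front fully home over the lid's lip, and then press the button on the control box fully down and let it go to start the test. Do not pick anything up: the board, the control box and everything else on the bench stay where they are.

Things in the scene. Friction and masses are not known exactly. Their poses are not given: they have to be found in the camera images.
- fixture: fixed board-test fixture: grey base box 260 x 190 x 55 mm (x, y, z) with an aluminium deck, a nest with a board on the deck, a black-framed hinged lid with a clear window, and a slide latch at the front. Origin: centre of its underside, on the bench; x points from the front (latch side, towards the robot) to the back (hinge side), y to its left, z up
- lid (a joint): hinge angle of the fixture's lid: 0 = fully shut (level, on its stops), grows as it opens upward, up to 1.5 rad; it starts 0.9 to 1.35 rad open, leaning over the nest. The hinge is stiff: the 0.4 kg lid stays where it is left and takes about 4 N near its front edge to move. Shut, its top face is 83 mm above the bench
- lid_hinge (a point): point on the hinge line of the lid, middle of its width, 105 mm behind the fixture's origin (+x of the fixture) and 78 mm above the bench; the hinge line runs along the fixture's y; it is half-way through the lid's thickness
- lid_edge (a point): point on the lid: middle of the front (free) edge of its plate, on its outer (top when shut) face; moves with the lid. The plate is flat and smooth outside, 170 mm long from the hinge line to this edge, 180 mm wide, 10 mm thick; beyond the edge a steel lip goes on, 100 mm wide, 20 mm long, its top 5 mm below the plate's
- latch (a joint): travel of the slide latch along the fixture's +x (away from the robot): 0 = open, 0.026 m = fully home, its nose 18 mm over the lid's lip. Starts 0 to 5 mm; stays where it is left, takes 2 to 3 N. It blocks the lid if it is slid before the lid is shut
- latch_tab (a point): centre of the front (robot-side) face of the latch's upright steel push tab, 36 mm wide (y), 10 mm thick (x), top 104.5 mm above the bench. This point is 95 mm above the bench; the slide plate under the tab has its top at 85.5 mm, the low guides beside it at 88.5 mm. Nothing stands in front of the tab
- board: green circuit board 80 x 100 x 3 mm (about 9 mm over its parts) lying loose in the fixture's nest, already in place; origin: centre of its underside
- start_box: free-standing loose grey control box, 90 x 70 x 50 mm (x, y, z), about 0.7 kg, on rubber feet, with one round black push button and a small lamp on top; left or right of the fixture. Origin: centre of its underside; the button lies 14 mm towards its -x (the robot), the lamp, 6 mm high, 30 mm towards its +x
- start (a joint): how far the start button is pressed: 0 = out, 6 mm = fully down; springs back; about 5 N presses it fully down
- start_top (a point): centre of the button's top face, 28 mm across, 72 mm above the bench, 10 mm above its 44 mm wide round bezel; it is pressed straight down
- spool: solder spool, 60 mm across, 50 mm tall, standing on end; loose; origin at the centre of its underside
- tweezers: steel tweezers lying flat, 125 mm long, 8 mm high; loose; origin at the centre of its underside
- screwdriver: screwdriver lying flat, 170 mm long, 26 mm thick at the handle; loose; origin at the centre of its underside
- cutters: side cutters lying flat, 140 mm long, 13 mm high; loose; origin at the centre of its underside
- spare_board: a spare small circuit board lying flat on the bench, 60 x 75 x 4 mm (about 10 mm over its parts); loose; origin at the centre of its underside
- flux_bottle: small standing flux bottle, 32 mm across, 75 mm tall; loose; origin at the centre of its underside
- tape_roll: roll of amber tape lying flat, 68 mm across, 18 mm tall; loose; origin at the centre of its underside
- parts_tray: low black divided parts tray, 100 x 140 x 28 mm; loose; origin at the centre of its underside
Not all that is in view belongs to the job. What is shaped like the start_box but orange or pink is not meant.

How it is judged:
By the outcome, as a careful person would: the job done as asked, in the order asked, and still so for the second after the job is handed in, with the robot touching nothing.
It also fails if it takes over 48 s, if anything falls off the work surface, if the arm or the gripper's body presses on something with over 40 N, if the wrist force passes 120 N, or if a joint passes its speed limit or range.

ROBOT

A 6-joint arm with a two-finger parallel gripper is mounted at the origin on the work surface. World frame = base frame: x ahead of the robot, y to its left, z up, the work surface at z = 0. Lengths are in m, angles in rad, forces in N, time in s.
With the tool pointing down it reaches from about 0.425 to 0.95 m from the base axis. Payload 3.5 kg.
Tool frame: the origin (TCP) lies at the very end of the fingers, on their centre line; the grasp point (between the pads) lies 19 mm behind it (ctrl.pinch_z is the distance from the TCP to the grasp point, in m); z points along the fingers, y is the line along which they close (so a half turn about z gives the same grasp; the last joint's range is limited). The gripper opens to 85 mm and grips with 20 to 120 N. Pads are 22 mm wide; open, the fingers measure 114 mm over their backs; the gripper's body (76 mm by 85 mm) begins 54 mm behind the grasp point. The pads swing forward as they close: fully open they stand 13 mm farther back than shut.
Start: joints at [-1.473, 0.286, 1.577, -0, 1.279, -0.15], TCP at [0.166, -0.654, 0.231] pointing down, gripper open.
Joint ranges: [-2.77, 2.77], [-0.9, 2.22], [0.21, 2.48], [-1.53, 4.67], [0.24, 2.81], [-2.84, 2.84]. Speed limits (rad/s): [2.79, 2.79, 3.14, 3.14, 3.14, 3.14].

INTERFACE

Orientations are given as a unit quaternion [x, y, z, w].
In Python, from plant import ctrl gives the robot as it stands. The module is installed in compiled form; this text tells all that it offers.
- The arm moves only by the shell command python3 -m crank 'ROWS' [OPENING] [FORCE]. ROWS is JSON, a list of rows, each a list of 6 numbers: the shift along the tool's x, y, z in cm, then the turn, a rotation vector about the tool's x, y, z in rad. In form: [[tx, ty, tz, rx, ry, rz], ...]. A call has 1 to 10 rows; each row is the pose to reach, as a shift and turn from the pose commanded when the call began, along the tool's axes at that moment; what a row does not reach only later rows make up. A row lasts 1/10 s, in which the tool goes at most 50 mm and 8.59 degrees, less where a joint would pass 70% of its speed; a pose out of reach is approached as far as the arm can. A call with a gripper value outside its range is refused whole. OPENING is the opening, from 0 (shut) to 1 (fully open), set as the call begins (- or left out, the last holds). The fingers move at their own pace and stop on an object; FORCE is the grip in N (left out, the last holds). Time passes only in rows, so rows that repeat a pose let the fingers close. It gives the time, the measured TCP pose, the force, the opening and the grip force at its end, in the units of the state.
- ctrl.get_state(): the state, without advancing time (a new reading comes with each control period).
- ctrl.read_camera(name): name is "scene" or "top" or "wrist"; returns (picture, depth): 480x640x3 uint8, blue, green, red; 480x640 float32, m along the optical axis (not along the pixel's ray), 0 where there is no reading.
- ctrl.camera_info(name): a dict with "K" (3x3 intrinsics, pixels), "origin" and "orientation" of the camera in the world. Camera axes: x right, y down, z forward; pixel columns grow to the right and rows downward; lengths in m; the calibration is good to about 2 mm. A picture is of the moment at which its call begins: read the wrist's pose just before it. camera_info takes no time and is no camera call; for the wrist camera it gives the pose at the moment of the call.
- ctrl.sign_off(): hands the job in; it is judged then, once.
The state is a dict: "time": time; "qpos": joint angles; "dq": joint speeds; "joint_efforts": joint torques, N m; "eef_pos": TCP position; "tcp_rot": TCP orientation; "contact_force": force on the tool from outside, world axes, zero at the start; "wrist_torque": the same for the moment, N m; "opening": opening from 0.0 (shut) to 1.0 (fully open); "finger_force": force on a finger pad.
Only numpy, scipy, OpenCV 4.12 (cv2) and the standard library are available. Lean on these libraries where they do the work, as an engineer would, in place of code of your own. Each camera call takes 0.05 s, during which the arm holds its last target. There are 200 camera calls.

## Working session

There is one attempt and no reset: what is moved stays moved. The work goes in short steps, Python scripts to look and compute and a shell command to move; the robot and the scene stay as the last step left them, time stands still between calls to the robot, and variables do not carry over. Pictures are saved under pics/ and viewed, at most 10 in all, crops included, and the job is handed in when it is done.

```bash
mkdir -p pics
cat > h.py <<'E'
import numpy as np,cv2,pickle
from scipy.spatial.transform import Rotation as R
from plant import ctrl
def snap(n):
    i=ctrl.camera_info(n);p,d=ctrl.read_camera(n)
    pickle.dump((i,p,d),open(f'{n}.pkl','wb'));return i,p,d
def load(n): return pickle.load(open(f'{n}.pkl','rb'))
def cloud(i,d):
    K=np.array(i['K']);v,u=np.indices(d.shape)
    c=np.stack([(u-K[0,2])/K[0,0]*d,(v-K[1,2])/K[1,1]*d,d],-1)
    o=np.array(i['orientation']);r=R.from_quat(o).as_matrix() if o.size==4 else o
    w=c@r.T+np.array(i['origin']);w[d==0]=np.nan;return w
def totool(p):  # world target -> shift in tool axes cm
    s=ctrl.get_state();r=R.from_quat(s['tcp_rot']).as_matrix()
    return (r.T@(np.array(p)-s['eef_pos'])*100).round(2)
E
python3 - <<'E'
from h import *
for n in('scene','top'):
    i,p,d=snap(n);cv2.imwrite(f'pics/{n}0.png',p);print(n,i)
s=ctrl.get_state();print(s)
E
```

```text
scene {'K': array([[503.07846724,   0.        , 322.64173323],
       [  0.        , 503.07846724, 243.81648362],
       [  0.        ,   0.        ,   1.        ]]), 'origin': array([1.23375857, 0.64085375, 0.84011643]), 'orientation': array([ 0.36976618,  0.82252915, -0.39708471, -0.17041863])}
top {'K': array([[559.38876377,   0.        , 315.2282655 ],
       [  0.        , 559.38876377, 238.74507748],
       [  0.        ,   0.        ,   1.        ]]), 'origin': array([ 0.43667236, -0.00206193,  1.25347922]), 'orientation': array([ 0.70914215, -0.70435943,  0.0185788 , -0.02549584])}
{'time': 0.1, 'qpos': array([-1.47300388e+00,  2.87152831e-01,  1.57801408e+00,  1.25394865e-05,
        1.27859288e+00, -1.49973098e-01]), 'dq': array([ 1.03270963e-04, -2.48868334e-03, -2.59045956e-03,  1.94394987e-03,
       -6.75877463e-05,  4.63263262e-04]), 'joint_efforts': array([ 5.45785224e-04, -4.07298553e+01, -2.93700206e+01, -1.66691593e-04,
        3.41822131e-03, -4.20981777e-06]), 'eef_pos': array([ 0.1655274 , -0.65378665,  0.23004393]), 'tcp_rot': array([ 9.92335979e-01,  1.23564274e-01,  3.42673551e-05, -1.08304057e-03]), 'contact_force': array([-0.07235705, -0.22637506, -0.52595084]), 'wrist_torque': array([ 0.00770157, -0.0330101 ,  0.00374046]), 'finger_force': 0.0, 'opening': 1.0004981370026274}
```

View pics/top0.png

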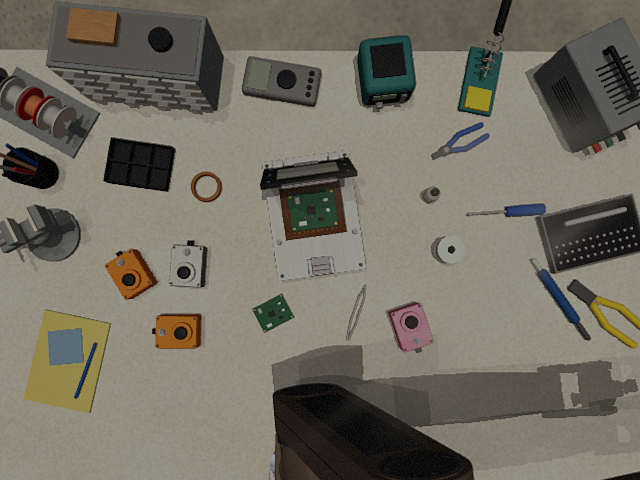

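View pics/scene0.png

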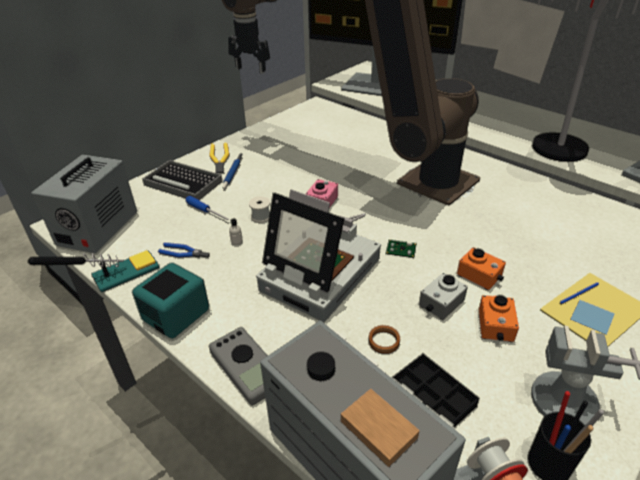

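Top view: four box-with-button candidates are at (187,265) grey, (130,272) orange, (178,331) orange and (410,327) pink. Only the grey one at (187,265) fits the description. The fixture is at about (315,215), its latch at (320,265), and the lid is open at about (310,170).

Run:
```python
from h import *
i,p,d=load('top');w=cloud(i,d)
a=cv2.resize(p[230:300,150:220],(400,400),interpolation=3);b=cv2.resize(p[145:285,250:370],None,fx=3.3,fy=3.3,interpolation=3)
b=cv2.resize(b,(396,462));a=cv2.copyMakeBorder(a,0,62,0,0,0);cv2.imwrite('pics/crop.png',np.hstack([a,b]))
def st(n,m):
    q=w[m];print(n,m.sum(),np.nanmedian(q,0).round(4),np.nanmean(q,0).round(4))
V,U=np.indices(d.shape);Z=w[...,2]
box=(abs(U-187)<28)&(abs(V-265)<32)
for lo,hi in((.04,.055),(.056,.066),(.067,.08)): st(f'box {lo}',box&(Z>lo)&(Z<hi))
m=box&(Z>.044)&(Z<.054);r=cv2.minAreaRect((w[m][:,:2]*1000).astype(np.float32));print('boxrect',r)
print('btn hood',w[268:277:2,185,:].round(3).tolist())
fx=(U>255)&(U<375)&(V>150)&(V<285)
m=fx&(Z>.045)&(Z<.062);r=cv2.minAreaRect((w[m][:,:2]*1000).astype(np.float32));print('deck',r,cv2.boxPoints(r))
lt=(abs(U-320)<20)&(abs(V-266)<14)
for lo,hi in((.075,.087),(.087,.092),(.095,.11)): st(f'latch {lo}',lt&(Z>lo)&(Z<hi))
m=lt&(Z>.097)&(Z<.11)
if m.any(): print('tabrect',cv2.minAreaRect((w[m][:,:2]*1000).astype(np.float32)))
# lid: from scene cam
i,p,d=load('scene');ws=cloud(i,d);q=ws.reshape(-1,3)
q=q[(abs(q[:,0]-.6)<.2)&(abs(q[:,1])<.13)&(q[:,2]>.095)&(q[:,2]<.3)]
print(len(q),q.min(0),q.max(0))
np.save('lid.npy',q)
best=0
rng=np.random.default_rng(0)
for _ in range(500):
    t=q[rng.choice(len(q),3,0)];n=np.cross(t[1]-t[0],t[2]-t[0]);n/=np.linalg.norm(n)+1e-12
    k=abs((q-t[0])@n)<.003
    if k.sum()>best:best=k.sum();K=k
c=q[K].mean(0);n=np.linalg.svd(q[K]-c)[2][2];print('lidplane',best,c,n,q[K].min(0),q[K].max(0))
```

```text
box 0.04 996 [0.4621 0.2823 0.0497] [0.4565 0.2858 0.0496]
box 0.056 196 [0.4405 0.2846 0.0615] [0.4417 0.2859 0.0613]
box 0.067 139 [0.4382 0.2887 0.0717] [0.4388 0.2882 0.0717]
boxrect ((452.7433166503906, 287.986328125), (70.97394561767578, 89.84486389160156), 86.75447082519531)
btn hood [[0.447, 0.284, 0.075], [0.442, 0.285, 0.07], [0.438, 0.285, 0.071], [0.434, 0.284, 0.072], [0.43, 0.284, 0.074]]
deck ((564.0189208984375, 14.449005126953125), (260.2015380859375, 190.15478515625), 8.601164817810059) [[421.162     88.99982 ]
 [449.6007   -99.01636 ]
 [706.87585  -60.101807]
 [678.43713  127.91437 ]]
latch 0.075 224 [ 0.4588 -0.0027  0.085 ] [ 0.4551 -0.0018  0.0844]
latch 0.087 87 [ 0.4569 -0.0008  0.0885] [ 0.4567 -0.0021  0.0886]
latch 0.095 85 [ 0.4504 -0.0028  0.1041] [ 0.4505 -0.0028  0.1038]
tabrect ((450.52728271484375, -2.817228317260742), (10.10570240020752, 34.28860092163086), 8.516514778137207)
5516 [ 0.43935891 -0.06772301  0.09502241] [0.67778926 0.12052562 0.26017245]
lidplane 4657 [0.63481205 0.02951804 0.1717768 ] [0.92305817 0.13723663 0.35934625] [ 0.59419116 -0.06772301  0.09502241] [0.67778926 0.12052562 0.26017245]
```

View pics/crop.png

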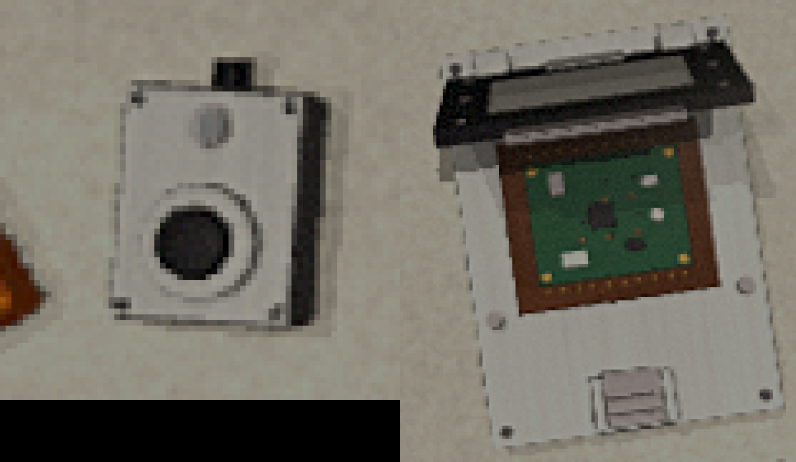

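The crop confirms the box: light grey with a black button and a lamp, centred at (0.453,0.288), top at 50 mm and button at 72 mm. Its footprint measures 90x71 mm, which matches. The fixture deck is 260x190 mm with yaw about 8.6° and origin (0.564,0.014). The lid is about 1.20 rad open. The tab top measures 104 mm, as specified.

First I go to a point above and behind the lid.

```bash
python3 -m crank '[[0,0,-5,0,0,0.05],[0,0,-9,0,0,0.098],[64,-54.1,-9,0,0,0.098],[64,-54.1,-9,0,0,0.098],[64,-54.1,-9,0,0,0.098],[64,-54.1,-9,0,0,0.098],[64,-54.1,-9,0,0,0.098],[64,-54.1,-9,0,0,0.098],[64,-54.1,-9,0,0,0.098],[64,-54.1,-9,0,0,0.098]]' 0 40
python3 - <<'E'
from h import *
u=np.array([.9888,.1496]);o=np.array([.564,.0144])
print(totool([*(o+.09*u),.32]),ctrl.get_state()['qpos'].round(2),R.from_quat(ctrl.get_state()['tcp_rot']).as_matrix().round(3))
E
```

```text
time: 1.1
eef_pos: [0.399, -0.3271, 0.3209]
tcp_rot: [0.997, 0.075, -0.0, -0.0]
contact_force: [0.2, -0.1, -0.1]
opening: -0.0
finger_force: 0.0
[ 30.4  -31.32   0.1 ] [-0.88 -0.13  1.85  0.    1.41  0.54] [[ 0.989  0.149 -0.   ]
 [ 0.149 -0.989  0.   ]
 [-0.    -0.    -1.   ]]
```

```bash
python3 -m crank '[[30.4,-31.3,0,0,0,0],[30.4,-31.3,0,0,0,0],[30.4,-31.3,0,0,0,0],[30.4,-31.3,0,0,0,0],[30.4,-31.3,0,0,0,0],[30.4,-31.3,0,0,0,0],[30.4,-31.3,0,0,0,0],[30.4,-31.3,0,0,0,0],[30.4,-31.3,0,0,0,0],[30.4,-31.3,0,0,0,0]]'
python3 - <<'E'
from h import *
u=np.array([.9888,.1496]);o=np.array([.564,.0144])
print(totool([*(o+.09*u),.32]))
# lid path: TCP shift from (f=.09,z=.21): contact r=.15, finger half width .011
for t in np.arange(1.25,-.16,-.1):
    f=.105-.15*np.cos(t)+.005*np.sin(t);z=.078+.15*np.sin(t)+.005*np.cos(t)
    print(round(t,2),'f',round(f*100,1),'z',round(z*100,1),'tcp f if front corner',round(f*100+1.1,1))
E
```

```text
time: 2.1
eef_pos: [0.6534, 0.0298, 0.3197]
tcp_rot: [0.997, 0.077, -0.001, -0.001]
contact_force: [-0.1, -0.8, 0.4]
opening: 0.003
finger_force: 0.0
[-0.07  0.18 -0.03]
1.25 f 6.2 z 22.2 tcp f if front corner 7.3
1.15 f 4.8 z 21.7 tcp f if front corner 5.9
1.05 f 3.5 z 21.1 tcp f if front corner 4.6
0.95 f 2.2 z 20.3 tcp f if front corner 3.3
0.85 f 1.0 z 19.4 tcp f if front corner 2.1
0.75 f -0.1 z 18.4 tcp f if front corner 1.0
0.65 f -1.1 z 17.3 tcp f if front corner -0.0
0.55 f -2.0 z 16.1 tcp f if front corner -0.9
0.45 f -2.8 z 14.8 tcp f if front corner -1.7
0.35 f -3.4 z 13.4 tcp f if front corner -2.3
0.25 f -3.9 z 12.0 tcp f if front corner -2.8
0.15 f -4.3 z 10.5 tcp f if front corner -3.2
0.05 f -4.5 z 9.0 tcp f if front corner -3.4
-0.05 f -4.5 z 7.5 tcp f if front corner -3.4
-0.15 f -4.4 z 6.1 tcp f if front corner -3.3
```

```bash
python3 -m crank '[[0,0,5,0,0,0],[0,0,10,0,0,0],[0,0,10.2,0,0,0],[-0.8,0,10.2,0,0,0],[-1.5,0,10.2,0,0,0],[-2,0,10.2,0,0,0],[-2.6,0,10.2,0,0,0],[-3.1,0,10.3,0,0,0],[-3.7,0,10.6,0,0,0],[-4.4,0,10.9,0,0,0]]'
```

```text
time: 3.1
eef_pos: [0.6089, 0.019, 0.2133]
tcp_rot: [0.997, 0.075, 0.001, 0.0]
contact_force: [2.2, -1.4, 1.9]
opening: -0.004
finger_force: 1.1
```

```bash
python3 -m crank '[[-0.65,0,0.4,0,0,0],[-1.3,0,0.8,0,0,0],[-1.9,0,1.25,0,0,0],[-2.5,0,1.7,0,0,0],[-3.05,0,2.2,0,0,0],[-3.6,0,2.7,0,0,0],[-4.1,0,3.25,0,0,0],[-4.6,0,3.8,0,0,0],[-5.05,0,4.4,0,0,0],[-5.5,0,5,0,0,0]]'
```

```text
time: 4.1
eef_pos: [0.5539, 0.011, 0.1616]
tcp_rot: [0.997, 0.075, -0.0, -0.0]
contact_force: [0.8, 0.5, 2.1]
opening: 0.003
finger_force: 0.6
```

```bash
python3 -m crank '[[-0.4,0,0.65,0,0,0],[-0.8,0,1.3,0,0,0],[-1.1,0,2,0,0,0],[-1.4,0,2.7,0,0,0],[-1.65,0,3.4,0,0,0],[-1.9,0,4.1,0,0,0],[-2.1,0,4.8,0,0,0],[-2.3,0,5.5,0,0,0],[-2.4,0,6.0,0,0,0],[-2.4,0,6.4,0,0,0]]'
python3 - <<'E'
from h import *
s=ctrl.get_state();u=np.array([.9888,.1496]);o=np.array([.564,.0144])
print((s['eef_pos'][:2]-o)@u,s['eef_pos'])
E
```

```text
time: 5.1
eef_pos: [0.5303, 0.0074, 0.0977]
tcp_rot: [0.997, 0.075, -0.001, -0.0]
contact_force: [-1.7, -0.7, 1.1]
opening: -0.0
finger_force: 0.4
-0.034417214123280186 [0.53025644 0.00737071 0.0977138 ]
```

```bash
python3 -m crank '[[0,0,0.4,0,0,0],[0,0,0.8,0,0,0],[0,0,1.1,0,0,0],[0,0,1.3,0,0,0],[0,0,1.45,0,0,0],[0,0,1.55,0,0,0],[0,0,1.6,0,0,0]]'
```

```text
time: 5.8
eef_pos: [0.5307, 0.0074, 0.083]
tcp_rot: [0.997, 0.075, -0.0, -0.0]
contact_force: [-3.5, 0.5, 6.9]
opening: 0.001
finger_force: 3.4
```

```bash
python3 -m crank '[[0,0,0.1,0,0,0],[0,0,0.2,0,0,0],[0,0,0.2,0,0,0],[0,0,0.2,0,0,0]]'; python3 -m crank '[[0,0,-1,0,0,0],[0,0,-3,0,0,0],[0,0,-6,0,0,0],[-3,0,-9,0,0,0]]'
python3 - <<'E'
from h import *
i,p,d=snap('top');w=cloud(i,d);V,U=np.indices(d.shape);Z=w[...,2]
u=np.array([.9888,.1496]);v=np.array([-.1496,.9888]);o=np.array([.564,.0144])
f=(w[...,:2]-o)@u;g=(w[...,:2]-o)@v
for a in(-.05,-.02,.02,.06,.09):
  for s in(-1,1):
    m=(abs(f-a)<.01)&(abs(abs(g)-.08)<.008)&(g*s>0)&(Z<.12);print(a,s,m.sum(),np.nanmedian(Z[m]) if m.any() else '')
m=(abs(f+.11)<.05)&(abs(g)<.03)&(Z>.097)&(Z<.108)
if m.any():print('tab',m.sum(),f[m].min(),f[m].max(),g[m].mean())
cv2.imwrite('pics/t1.png',p)
s=ctrl.get_state();print(s['eef_pos'],(s['eef_pos'][:2]-o)@u,(s['eef_pos'][:2]-o)@v)
E
```

```text
time: 6.2
eef_pos: [0.5307, 0.0074, 0.0829]
tcp_rot: [0.997, 0.075, -0.001, 0.0]
contact_force: [-8.2, 0.1, 13.8]
opening: -0.003
finger_force: 7.1
time: 6.6
eef_pos: [0.5029, 0.0027, 0.1718]
tcp_rot: [0.997, 0.075, 0.001, 0.0]
contact_force: [0.2, -0.6, 1.9]
opening: -0.003
finger_force: 0.0
-0.05 -1 1 0.08335783094129545
-0.05 1 2 0.07938526586385453
-0.02 -1 1 0.0825069536172871
-0.02 1 42 0.08318338243787282
0.02 -1 70 0.0826060649787339
0.02 1 72 0.08214123329421996
0.06 -1 69 0.0826342586433082
0.06 1 71 0.08312351994193956
0.09 -1 69 0.08257933253461536
0.09 1 70 0.0825356542277047
tab 75 -0.11986036423197143 -0.1096664974366615 -0.0014293143311445377
[0.500909   0.00247187 0.17685836] -0.06416883046365056 -0.002356120683038457
```

```bash
python3 -m crank '[[-3.5,-0.1,0,0,0,0],[-7.5,-0.1,0,0,0,0],[-7.5,-0.1,0,0,0,0],[-7.5,-0.1,0,0,0,0]]'
python3 - <<'E'
from h import *
s=ctrl.get_state();u=np.array([.9888,.1496]);v=np.array([-.1496,.9888]);o=np.array([.564,.0144])
print((s['eef_pos'][:2]-o)@u,(s['eef_pos'][:2]-o)@v,s['eef_pos'],s['qpos'].round(2))
E
```

```text
time: 7.05
eef_pos: [0.4266, -0.0073, 0.1706]
tcp_rot: [0.997, 0.075, 0.001, 0.0]
contact_force: [0.3, -1.0, -0.2]
opening: -0.0
finger_force: 0.0
-0.1391171343394302 -0.0009301231383519147 [ 0.42659463 -0.00732933  0.17058511] [-0.26 -0.23  2.22  0.    1.15  1.17]
```

```bash
python3 -m crank '[[0,0,4,0,0,0],[0,0,6.5,0,0,0],[0,0,7.9,0,0,0],[0,0,7.9,0,0,0]]'
python3 - <<'E'
from h import *
i,p,d=snap('wrist');cv2.imwrite('pics/w1.png',p)
s=ctrl.get_state();u=np.array([.9888,.1496]);v=np.array([-.1496,.9888]);o=np.array([.564,.0144])
print((s['eef_pos'][:2]-o)@u,(s['eef_pos'][:2]-o)@v,s['eef_pos'],s['contact_force'])
E
```

```text
time: 7.45
eef_pos: [0.4263, -0.007, 0.0894]
tcp_rot: [0.997, 0.075, -0.002, -0.001]
contact_force: [-0.5, -0.4, 0.5]
opening: 0.003
finger_force: 0.0
-0.13841587624251067 -0.0009435308650163378 [ 0.42728997 -0.00723769  0.09087121] [ 0.21856975  0.0352276  -0.14283524]
```

View pics/w1.png

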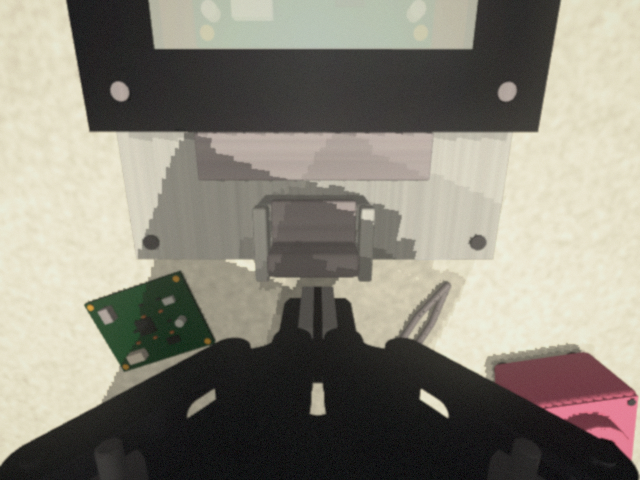

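The wrist view shows the lid shut, with its lip at (315,157). The tab is at (315,250), directly ahead of the closed fingertips at (317,300). I push slowly along +x.

```bash
python3 -m crank '[[0.4,0,0,0,0,0],[0.8,0,0,0,0,0],[1.2,0,0,0,0,0],[1.6,0,0,0,0,0],[2,0,0,0,0,0],[2.3,0,0,0,0,0],[2.6,0,0,0,0,0],[2.8,0,0,0,0,0],[3,0,0,0,0,0]]'
python3 - <<'E'
from h import *
s=ctrl.get_state();u=np.array([.9888,.1496]);v=np.array([-.1496,.9888]);o=np.array([.564,.0144])
print((s['eef_pos'][:2]-o)@u,(s['eef_pos'][:2]-o)@v,s['eef_pos'],s['contact_force'])
E
```

```text
time: 8.4
eef_pos: [0.4565, -0.0028, 0.0913]
tcp_rot: [0.997, 0.075, -0.0, -0.0]
contact_force: [-2.1, -1.1, 1.6]
opening: -0.001
finger_force: 1.1
-0.10890280709269266 -0.0008791269576358951 [ 0.45645978 -0.00275933  0.09128746] [-2.05561362 -1.11868272  1.62486608]
```

```bash
python3 -m crank '[[0.15,0,0,0,0,0],[0.3,0,0,0,0,0],[0.45,0,0,0,0,0],[0.6,0,0,0,0,0],[0.7,0,0,0,0,0],[0.8,0,0,0,0,0]]'; python3 -m crank '[[0.1,0,0,0,0,0],[0.2,0,0,0,0,0],[0.2,0,0,0,0,0]]'
```

```text
time: 9.0
eef_pos: [0.4599, -0.0021, 0.0909]
tcp_rot: [0.997, 0.076, -0.007, 0.0]
contact_force: [-16.6, -5.5, 13.6]
opening: 0.003
finger_force: 9.2
time: 9.3
eef_pos: [0.46, -0.0021, 0.0909]
tcp_rot: [0.997, 0.076, -0.01, 0.0]
contact_force: [-22.4, -6.0, 17.7]
opening: -0.001
finger_force: 11.7
```

```bash
python3 -m crank '[[-1,0,0,0,0,0],[-2.2,0,0,0,0,0],[-2.2,0,-4,0,0,0],[-2.2,0,-8,0,0,0],[-2.2,-8,-8,0,0,0],[-2.2,-8,-8,0,0,0]]'
python3 - <<'E'
from h import *
i,p,d=snap('top');w=cloud(i,d);Z=w[...,2]
u=np.array([.9888,.1496]);v=np.array([-.1496,.9888]);o=np.array([.564,.0144])
f=(w[...,:2]-o)@u;g=(w[...,:2]-o)@v
m=(abs(f+.10)<.05)&(abs(g)<.025)&(Z>.097)&(Z<.108)
if m.any():print('tab',m.sum(),f[m].min(),f[m].max(),f[m].mean(),g[m].mean())
cv2.imwrite('pics/t2.png',cv2.resize(p[190:290,260:380],None,fx=5,fy=5,interpolation=3))
V,U=np.indices(d.shape)
box=(abs(U-187)<28)&(abs(V-265)<32)
m=box&(Z>.067)&(Z<.08);print('btn',m.sum(),w[m].mean(0))
m=(abs(f-.02)<.05)&(abs(abs(g)-.08)<.008)&(Z<.12);print('lid',np.nanmedian(Z[m]))
print(totool([.4386,.2886,.14]),ctrl.get_state()['eef_pos'],ctrl.get_state()['contact_force'])
E
```

```text
time: 9.9
eef_pos: [0.4335, 0.0755, 0.1734]
tcp_rot: [0.997, 0.074, 0.003, -0.0]
contact_force: [0.4, 0.9, -0.3]
opening: -0.001
finger_force: 0.0
tab 87 -0.0944663281210916 -0.08393873128586635 -0.08941679504905857 0.0006087892146756968
btn 133 [0.43867938 0.28861207 0.07157748]
lid 0.08274249610204287
[  3.8  -20.64   3.3 ] [0.43188786 0.0786957  0.17218617] [-1.26209059  0.67643052 -0.15436348]
```

View pics/t2.png

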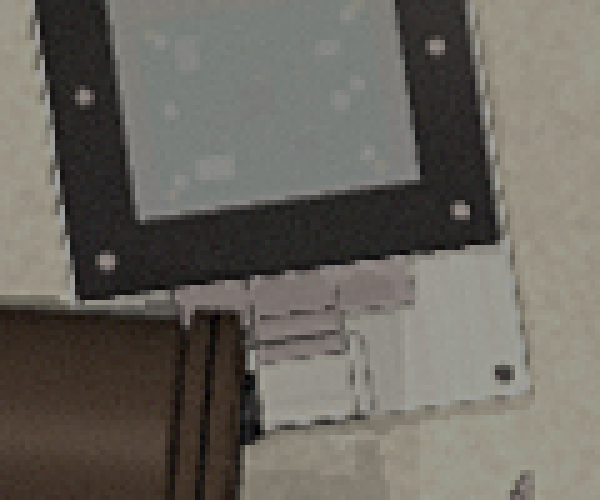

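The latch moved 25 mm to its hard stop, and its nose at (295,295) lies over the lid's lip. The lid is level. Next is the button.

```bash
python3 -m crank '[[3.8,-20.6,0,0,0,0],[3.8,-20.6,0,0,0,0],[3.8,-20.6,0,0,0,0],[3.8,-20.6,0,0,0,0],[3.8,-20.6,3.3,0,0,0],[3.8,-20.6,6.3,0,0,0],[3.8,-20.6,6.3,0,0,0],[3.8,-20.6,6.3,0,0,0]]'; python3 -c "
from h import *
print(totool([.4386,.2886,.072]),ctrl.get_state()['contact_force'])"
```

```text
time: 10.75
eef_pos: [0.4391, 0.2837, 0.1082]
tcp_rot: [0.997, 0.075, -0.0, -0.0]
contact_force: [1.0, 0.1, 0.9]
opening: -0.002
finger_force: 0.0
[ 0.02 -0.49  3.62] [0.95390778 0.07728433 0.91392731]
```

```bash
python3 -m crank '[[0,-0.5,1,0,0,0],[0,-0.5,2,0,0,0],[0,-0.5,2.8,0,0,0],[0,-0.5,3.2,0,0,0],[0,-0.5,3.5,0,0,0],[0,-0.5,3.7,0,0,0],[0,-0.5,3.9,0,0,0],[0,-0.5,4.1,0,0,0],[0,-0.5,4.2,0,0,0],[0,-0.5,4.2,0,0,0]]'
```

```text
time: 11.75
eef_pos: [0.4386, 0.2887, 0.0666]
tcp_rot: [0.997, 0.075, -0.0, 0.0]
contact_force: [-2.5, -3.1, 4.5]
opening: -0.0
finger_force: 2.2
```

```bash
python3 -m crank '[[0,0,0.1,0,0,0],[0,0,0.2,0,0,0],[0,0,0.25,0,0,0],[0,0,0.25,0,0,0]]'
```

```text
time: 12.15
eef_pos: [0.4388, 0.2889, 0.0659]
tcp_rot: [0.997, 0.075, -0.0, 0.0]
contact_force: [-6.4, -4.8, 14.9]
opening: -0.001
finger_force: 7.2
```

The button is bottomed: the tip is at 65.9 mm and the force has risen to 15 N. I release it and check.

```bash
python3 -m crank '[[0,0,-0.6,0,0,0],[0,0,-1.5,0,0,0],[0,0,-5,0,0,0],[0,0,-10,0,0,0],[0,0,-14,0,0,0],[12,10,-18,0,0,0],[12,10,-18,0,0,0],[12,10,-18,0,0,0],[12,10,-18,0,0,0]]'
python3 - <<'E'
from h import *
i,p,d=snap('scene');cv2.imwrite('pics/s2.png',cv2.resize(p[150:400,220:540],None,fx=2.4,fy=2.4,interpolation=3))
i,p,d=snap('top');w=cloud(i,d);V,U=np.indices(d.shape);Z=w[...,2]
m=(abs(U-187)<28)&(abs(V-265)<32)&(Z>.067)&(Z<.08);print('btn',m.sum(),w[m].mean(0) if m.any() else '')
print(ctrl.get_state()['contact_force'],ctrl.get_state()['dq'].round(3))
E
```

```text
time: 13.05
eef_pos: [0.5767, 0.2054, 0.2458]
tcp_rot: [0.997, 0.073, 0.003, -0.0]
contact_force: [0.2, 0.9, -0.0]
opening: -0.001
finger_force: 0.0
btn 0 
[-0.01665542  0.11678734 -0.05783652] [ 0.042 -0.022  0.065  0.011  0.014  0.011]
```

View pics/s2.png

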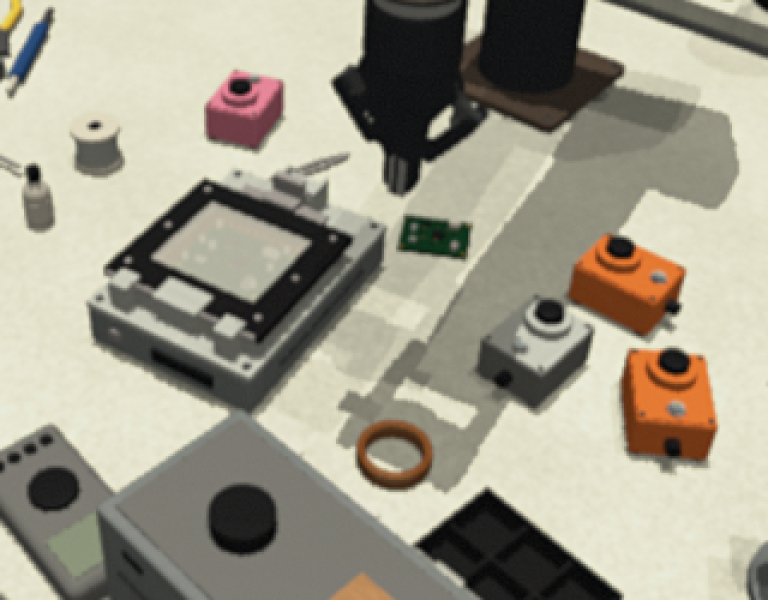

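The view shows the lid shut at (230,250) and latched at (300,185). The grey box at (540,340) has not moved, its button is up again, and the gripper is clear of everything.

```bash
python3 -c "
from plant import ctrl
print(ctrl.sign_off())"
```

```text
the job is handed in; nothing more can be done
None
```

The lid is shut, the latch was pushed to its hard stop over the lip, the start button was pressed to its bottom and let go, and the job was handed in at about 13 s; the box's lamp was not visibly lit afterwards.

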